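# Turn the ground flat of a specimen bar up by touch and lock it

## Robot

A 6-joint arm with a two-finger parallel gripper is mounted at the origin on a cart in front of the work surface, level with it; the furniture and walls round the work are solid. World frame = base frame: x ahead of the robot, y to its left, z up, the work surface at z = 0. Lengths are in mm, angles in rad, forces in N, time in s.
With the tool pointing down it reaches from about 275 to 1000 mm from the base axis. Payload 8.4 kg.
Tool frame: the origin (TCP) lies between the finger pads; the fingertips stand r.nose_length ahead of it and the grasp point (between the pads) lies 8 mm behind it (r.nose_length is the distance from the TCP to the fingertips, in mm); y points along the fingers, x is the direction in which the jaws open and shut, and the axes are right-handed (so a half turn about y gives the same grasp; the last joint's range is limited). The gripper opens to 85 mm and grips with 20 to 120 N. Pads are 22 mm wide; open, the fingers measure 114 mm over their backs; the gripper's body (76 mm by 85 mm) begins 54 mm behind the grasp point. The pads swing forward as they close: fully open they stand 13 mm farther back than shut.
Start: joints at [1.099, 0.353, 1.633, -0, 1.155, -0.002], TCP at [282.942, 557.29, 242.281] pointing down, gripper open.
Joint ranges: [-2.63, 2.63], [-0.92, 2.1], [0.06, 2.66], [-1.3, 4.44], [0, 2.69], [-3.02, 3.02]. Speed limits (rad/s): [2.22, 2.22, 2.79, 3.14, 3.14, 3.14].

## Interface

Orientations are given as [roll, pitch, yaw] about the fixed x, y, z axes, in that order (R = Rz(yaw) Ry(pitch) Rx(roll)).
In Python, from rig import r, cams, order gives the robot as it stands. The module is installed in compiled form; this text tells all that it offers.
- The arm moves only by the shell command python3 -m crank 'ROWS' [FORCE]. ROWS is JSON, a list of rows, each a list of 7 numbers: the turn, a rotation vector about the tool's x, y, z in degrees, then the shift along the tool's x, y, z in cm, then the opening, from -1 (shut) to 1 (fully open). A call has exactly 10 rows; each row shifts and turns the pose as measured when the row begins, along the tool's axes as they then stand; what a row does not reach is not made up. A row lasts 1/12 s, in which the tool goes at most 41.7 mm and 7.16 degrees, less where a joint would pass 70% of its speed; a pose out of reach is approached as far as the arm can. A call with a gripper value outside its range is refused whole. The fingers move at their own pace and stop on an object; FORCE is the grip in N (left out, the last holds). Time passes only in rows, so rows that do not move let the fingers close, or fill a call up. It gives the time, the measured TCP pose, the force and the opening at its end, in the units of the state.
- r.sense(): the state, without advancing time (a new reading comes with each control period).
- cams.grab_frame(name): name is "scene" or "top"; returns the picture (384x512x3 uint8, blue, green, red); there is no depth.
- cams.camera_info(name): a dict with "intrinsics" (3x3 intrinsics, pixels), "view" (4x4, takes a point from world to camera coordinates). Camera axes: x right, y up, looking along -z (the intrinsics and any distortion apply to the point x, -y, -z); pixel columns grow to the right and rows downward; lengths in mm; the calibration is good to about 2 mm. A picture is of the moment at which its call begins. camera_info takes no time and is no camera call.
- order.sign_off(): hands the job in, once; it reports no verdict.
The state is a dict: "clock": time; "qpos": joint angles; "qvel": joint speeds; "joint_efforts": joint torques, N m; "eef_pos": TCP position; "tcp_rot": TCP orientation; "contact_force": force on the tool from outside, world axes, zero at the start; "wrist_torque": the same for the moment, N m; "opening": opening from 0.0 (shut) to 1.0 (fully open).
Only numpy, scipy, OpenCV 4.12 (cv2) and the standard library are available. Lean on these libraries where they do the work, as an engineer would, in place of code of your own. Each camera call takes 0.05 s, during which the arm holds its last target.

## Task

The round metal bar in the specimen rest has one flat ground along its length, now turned away from the top. Feel for the flat, turn the bar in its bearings until the flat faces up, then push the red-tabbed locking slide fully home over it. Never force the slide or press hard on the rest, and leave the two resin sample mounts, the dropper bottle and the objective can where they are.

Things in the scene. Friction and masses are not known exactly. Their poses are not given: they have to be found in the camera images.
- rest: Specimen rest fixed to the bench. Grey base plate 250 (x) x 100 (y) x 12 mm; origin at the centre of its underside, z up. Its x axis runs along the bar, away from the red push tab, which is at the -x end nearer the robot. Two aluminium cheeks 10 mm thick, 56 wide, at x = -22 and +103 mm, up to z = 64 mm, hold the bar captive: it can only turn about its axis, not be lifted out.
- bar_mid (a point): Fixed point of the rest on the axis of the bar, at x 50, y 0, z 50 mm of the rest (does not turn with the bar). The steel-coloured bar, radius 24 mm, runs from 65 mm before this point to 45 mm beyond it in x. One flat, 17.5 mm from the axis and 33 mm wide, is ground along its whole length; the rest is plain round. The top is 24 mm above this point when round, 17.5 mm with the flat up.
- bar_end (a point): Fixed point of the rest on the axis of the bar, at its -x end. How the bar is turned is not reported: the flat starts 69 deg or more from straight up, either way, so the very top is round. The bar turns endlessly both ways with about 0.03 N m of friction and stays where left; fingertips pressed on its top with a few newtons and drawn sideways (along y of the rest) roll it with little slip.
- lock_slide (a joint): Travel of the locking slide along +x of the rest, m: 0 drawn back, 0.038 fully home at its stop; starts at 0 to 0.004; friction about 1.5 N. Its steel tongue (22 mm wide, 6 thick, underside 19.5 mm above the bar's axis) butts against the bar's end at 0.008 unless the flat faces up within about 9 deg; then it passes over the flat and at home covers the first 30 mm of the bar.
- push_tab (a point): Centre of the rear (-x) face of the red push tab on the locking slide, 87.5 mm above the bench; moves with the slide, axes as the rest. The tab is 10 mm thick (x), 34 wide (y), 28 tall (14 above and below this point). Push it along +x. The brass guide rails reach up to 13 mm below this point; the grey pedestal under it ends 18 mm behind it at the start.
- mount_red: Bystander: red resin sample mount, a disc 30 mm across and 16 mm tall, loose; origin at the centre of its underside.
- mount_green: Bystander: green resin sample mount, a disc 25 mm across and 20 mm tall, loose; origin at the centre of its underside.
- dropper: Bystander: small white dropper bottle with a dark cap, 34 mm across and 90 mm tall, loose; origin at the centre of its underside.
- objective_can: Bystander: grey screw can with a black cap, 38 mm across and 56 mm tall, loose; origin at the centre of its underside.

How it is judged (in metres and radians):
At the end, for the whole second after the job is handed in: The locking slide is home over the upturned flat, within 3 mm of its stop (which it can only reach with the flat facing up), and the two sample mounts, the dropper bottle and the objective can stand within 15 mm of where they began (value of joint lock_slide above 0.035 m and distance of each of mount_red, mount_green, dropper, objective_can from where it was at the start of the episode below 0.015 m); the robot touches nothing.
It fails at once if the rest, its bar or its slide is pressed with more than 90 N (contact force between anything else and rest above 90 N).
It fails at once if a sample mount is pushed away by more than 15 mm (distance of any of mount_red, mount_green from where it was at the start of the episode above 0.015 m).
It fails at once if the dropper bottle or the objective can is pushed away by more than 15 mm or tipped (distance of any of dropper, objective_can from where it was at the start of the episode above 0.015 m or angle between any of dropper, objective_can's own z axis and vertical above 0.4 rad).
It also fails if it takes over 58 s, if anything falls off the work surface, if the arm or the gripper's body presses on something with over 40 N, if the wrist force passes 120 N, or if a joint passes its speed limit or range.

## Working session

There is one attempt and no reset: what is moved stays moved. The work goes in short steps, Python scripts to look and compute and a shell command to move; the robot and the scene stay as the last step left them, time stands still between calls to the robot, and variables do not carry over. Pictures are saved under pics/ and viewed, and the job is handed in when it is done.

```bash
mkdir -p pics; ls; python3 - <<'E'
from rig import r,cams,order
import cv2,numpy as np
np.set_printoptions(precision=3,suppress=True)
print(r.sense(), r.nose_length)
for n in("scene","top"):
    im=cams.grab_frame(n); cv2.imwrite(f"pics/{n}0.png",im)
    print(cams.camera_info(n))
E
```

```text
pics
{'clock': 0.0, 'qpos': array([ 1.099,  0.354,  1.634, -0.   ,  1.155, -0.002]), 'qvel': array([-0.   ,  0.001, -0.001, -0.002, -0.001, -0.002]), 'joint_efforts': array([  0.001, -60.523, -34.206,  -0.   ,   0.01 ,   0.   ]), 'eef_pos': array([282.731, 556.884, 241.552]), 'tcp_rot': array([-1.571,  0.001,  1.101]), 'contact_force': array([-0.301,  0.473, -0.485]), 'wrist_torque': array([ 0.039, -0.021,  0.002]), 'opening': 1.0029237504724873} 11.0
{'intrinsics': array([[489.144,   0.   , 256.418],
       [  0.   , 489.144, 186.561],
       [  0.   ,   0.   ,   1.   ]]), 'view': array([[  -0.74 ,   -0.672,    0.   ,  600.019],
       [   0.288,   -0.317,    0.904, -183.64 ],
       [  -0.608,    0.669,    0.428, -728.277],
       [   0.   ,    0.   ,    0.   ,    1.   ]])}
{'intrinsics': array([[364.569,   0.   , 254.927],
       [  0.   , 364.569, 191.575],
       [  0.   ,   0.   ,   1.   ]]), 'view': array([[  -0.015,   -0.999,    0.036,  219.933],
       [   0.984,   -0.009,    0.177, -591.047],
       [  -0.177,    0.038,    0.984, -850.826],
       [   0.   ,    0.   ,    0.   ,    1.   ]])}
```

View pics/scene0.png

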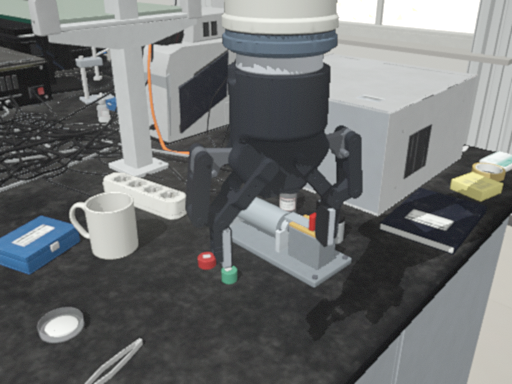

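View pics/top0.png

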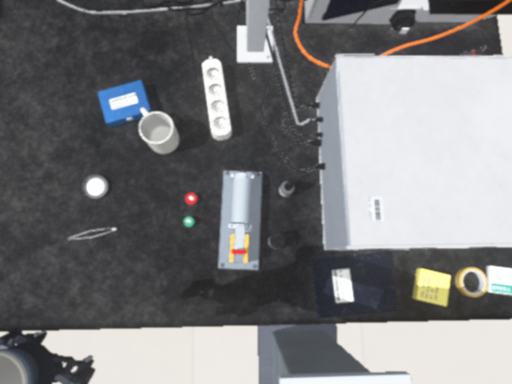

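```bash
cat > h.py <<'E'
from rig import r,cams,order
import cv2,numpy as np
np.set_printoptions(precision=2,suppress=True)
def ray(n,u,v,z):
    c=cams.camera_info(n);V=c["view"];K=c["intrinsics"]
    d=np.linalg.inv(K)@[u,v,1];d=V[:3,:3].T@np.array([d[0],-d[1],-d[2]])
    o=-V[:3,:3].T@V[:3,3]
    return o+d*(z-o[2])/d[2]
def proj(n,P):
    c=cams.camera_info(n);p=c["view"][:3,:3]@np.asarray(P,float)+c["view"][:3,3]
    q=c["intrinsics"]@[p[0],-p[1],-p[2]];return q[:2]/q[2]
def crop(n,x0,y0,x1,y1,f,name,im=None):
    if im is None: im=cams.grab_frame(n)
    cv2.imwrite("pics/"+name,cv2.resize(im[y0:y1,x0:x1],None,fx=f,fy=f,interpolation=cv2.INTER_CUBIC))
def st():
    s=r.sense();print("t",s["clock"],"p",s["eef_pos"],"rot",s["tcp_rot"],"F",s["contact_force"],"o",round(s["opening"],3),"q",s["qpos"])
E
python3 - <<'E'
from h import *
im=cv2.imread("pics/top0.png");crop("top",170,150,310,290,5,"a.png",im)
im=cv2.imread("pics/scene0.png");crop("scene",180,150,380,300,4,"b.png",im)
E
```

```text
(no output)
```

View pics/a.png

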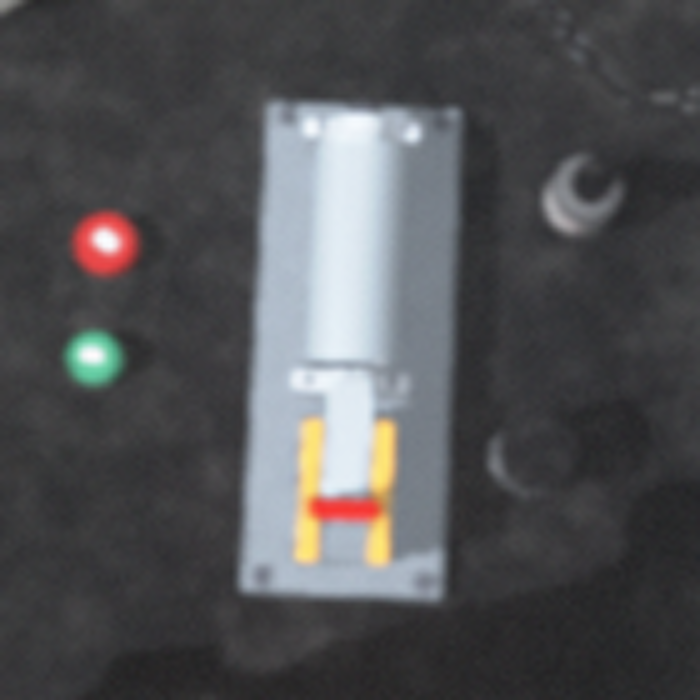

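View pics/b.png

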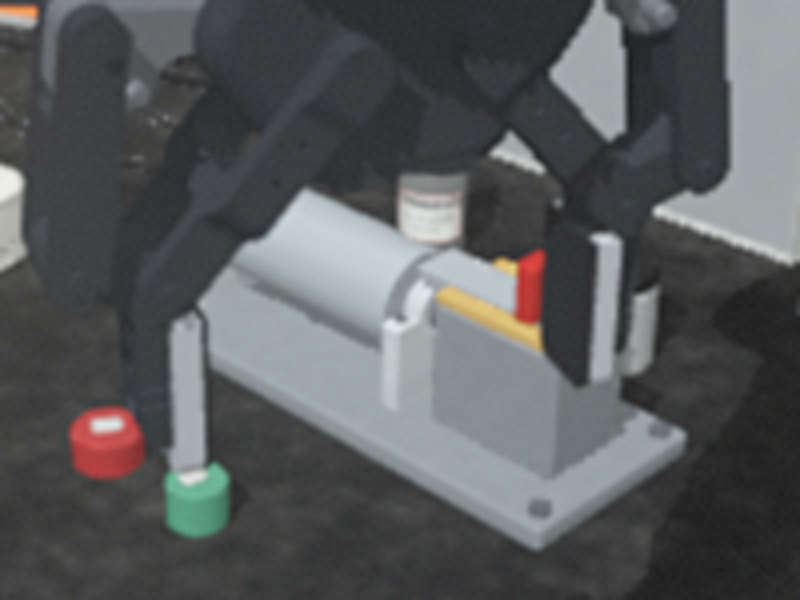

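```bash
python3 - <<'E'
from h import *
im=cv2.imread("pics/top0.png")
C=np.array([ray("top",170+u/5-.4,150+v/5-.4,12) for u,v in [(268,102),(462,108),(443,600),(241,592)]]);print(C)
c=C.mean(0);ax=((C[0]+C[1])-(C[2]+C[3]))/2;print("center",c,"len",np.linalg.norm(ax),"wid",np.linalg.norm(C[0]-C[1]),"yaw",np.arctan2(ax[1],ax[0]))
def obj(mask,z):
    m=cv2.moments(mask.astype(np.uint8));return ray("top",m["m10"]/m["m00"],m["m01"]/m["m00"],z)
b,g,R=[im[:,:,i].astype(int) for i in range(3)]
red=(R>150)&(g<90)&(b<90);reg=np.zeros_like(red);reg[240:260,225:255]=1
print("tab",obj(red&reg,101))
reg[:]=0;reg[190:206,184:200]=1;print("mred",obj(red&reg,16))
reg[:]=0;reg[212:232,180:200]=1;print("mgreen",obj((g>R+40)&reg,20))
br=(R>200)&(g>140)&(b<120);reg[:]=0;reg[225:270,225:255]=1;print("brass",obj(br&reg,74.5))
for u,v in [(600,180)]: print("dropcap",ray("top",170+u/5,150+v/5,90))
print("can cap",ray("top",170+545/5,150+450/5,56))
y=np.arctan2(ax[1],ax[0]);ux=np.array([np.cos(y),np.sin(y),0])
for n,p in [("end",-15),("mid",50),("tabrear",-90)]: print(n,c+ux*p)
# crosscheck in scene: near corner base, etc
c0=c*[1,1,0];uy=np.array([-ux[1],ux[0],0])
for P in [(-125,-50,12),(-125,50,12),(125,50,12),(-15,0,74)]:
    print(P,proj("scene",c0+ux*P[0]+uy*P[1]+[0,0,P[2]]))
E
```

```text
[[657.79 292.56  12.  ]
 [653.91 192.02  12.  ]
 [404.   206.17  12.  ]
 [409.52 305.88  12.  ]]
center [531.3  249.16  12.  ] len 249.4632255604007 wid 100.61631706867328 yaw -0.055085113658072
tab [448.49 253.59 101.  ]
mred [582.29 375.41  16.  ]
mgreen [525.39 379.17  20.  ]
brass [454.65 246.73  74.5 ]
dropcap [598.95 130.99  90.  ]
can cap [474.01 157.07  56.  ]
end [516.33 249.98  12.  ]
mid [581.23 246.41  12.  ]
tabrear [441.44 254.11  12.  ]
(-125, -50, 12) [352.17 258.31]
(-125, 50, 12) [314.68 283.41]
(125, 50, 12) [212.06 226.42]
(-15, 0, 74) [285.29 213.99]
```

```bash
python3 - <<'E'
from h import *
im=cv2.imread("pics/top0.png")
for v in (190,200,210): print(v,im[v,218:268].mean(1).astype(int))
c0=np.array([531.3,249.16,0]);y=-.055;ux=np.array([np.cos(y),np.sin(y),0]);uy=np.array([-ux[1],ux[0],0])
for x in (0,40,80): print([proj("top",c0+ux*x+uy*yy+[0,0,z]) for yy,z in((24,50),(12,70.8),(0,74),(-12,70.8),(-24,50))])
f=lambda P:proj("scene",c0+ux*P[0]+uy*P[1]+[0,0,P[2]])
for a in range(0,181,20):
  t=np.radians(a);print(a,f((-15,24*np.cos(t),50+24*np.sin(t))),f((60,24*np.cos(t),50+24*np.sin(t))))
crop("scene",225,185,310,250,9,"c.png",cv2.imread("pics/scene0.png"))
E
```

```text
190 [ 71  70  72  92 135 168 186 189 188 186 186 187 188 188 196 210 220 228
 233 234 235 233 233 231 229 223 217 207 196 182 166 153 138 131 126 128
 128 128 129 128 129 127 121  97  65  47  45  43  47  46]
200 [ 69  66  69 101 149 179 188 186 189 188 189 187 189 194 203 217 225 230
 233 236 235 234 232 230 225 218 211 201 187 173 159 144 135 129 129 129
 129 129 128 130 128 123 110  84  61  50  51  52  53  52]
210 [ 63  68  97 144 177 186 189 189 188 189 189 187 190 197 212 222 228 232
 235 237 236 234 232 228 221 216 207 196 181 166 151 139 128 128 130 129
 128 132 130 129 127 119  98  68  55  50  48  50  50  49]
[array([230.46, 216.46]), array([235.25, 215.72]), array([240.31, 215.78]), array([245.36, 216.15]), array([250.2 , 217.32])]
[array([231.3 , 200.19]), array([236.08, 199.08]), array([241.09, 199.1 ]), array([246.1 , 199.53]), array([250.89, 201.07])]
[array([232.13, 184.19]), array([236.88, 182.72]), array([241.86, 182.68]), array([246.82, 183.17]), array([251.56, 185.08])]
0 [275.48 231.02] [245.39 215.97]
20 [276.15 226.56] [245.92 211.71]
40 [277.9  222.03] [247.56 207.42]
60 [280.51 218.  ] [250.09 203.64]
80 [283.65 214.99] [253.19 200.86]
100 [286.91 213.36] [256.46 199.4 ]
120 [289.89 213.3 ] [259.49 199.44]
140 [292.23 214.76] [261.92 200.92]
160 [293.67 217.56] [263.47 203.66]
180 [294.06 221.33] [263.99 207.3 ]
```

View pics/c.png

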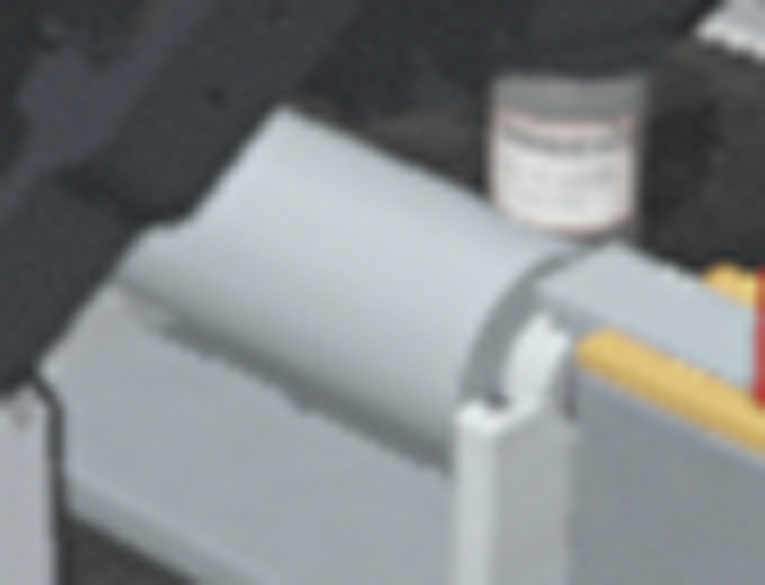

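```bash
cat >> h.py <<'E'
C0=np.array([531.3,249.16,0]);YAW=-.055
UX=np.array([np.cos(YAW),np.sin(YAW),0]);UY=np.array([-UX[1],UX[0],0])
from scipy.spatial.transform import Rotation as Ro
def go(x,y,z):
    s=r.sense();R=Ro.from_euler("xyz",s["tcp_rot"]);T=C0+UX*x+UY*y+[0,0,z]
    p=s["eef_pos"]-C0
    D=Ro.from_euler("xyz",[-np.pi/2,0,YAW])
    print("rest pos",p@UX,p@UY,p[2],"F rest",s["contact_force"]@UX,s["contact_force"]@UY,s["contact_force"][2],"t",s["clock"],"open",s["opening"])
    print("tool shift cm",R.inv().apply(T-s["eef_pos"])/10,"turn deg",np.degrees((R.inv()*D).as_rotvec()),"nose",r.nose_length)
E
python3 -m crank '[[0,6.6,0,0,0,0,-1],[0,6.6,0,0,0,0,-1],[0,6.6,0,0,0,0,-1],[0,6.6,0,0,0,0,-1],[0,6.6,0,0,0,0,-1],[0,6.6,0,0,0,0,-1],[0,6.6,0,0,0,0,-1],[0,6.6,0,0,0,0,-1],[0,6.6,0,0,0,0,-1],[0,6.6,0,0,0,0,-1]]' 40
python3 -c "
from h import *
go(50,0,130);st()"
```

```text
clock: 0.93
eef_pos: [281.4, 554.3, 237.0]
tcp_rot: [-1.58, 0.004, -0.101]
contact_force: [-0.1, 0.5, -0.6]
opening: 0.002
rest pos -266.27087485034383 290.9371916160012 237.03016399732394 F rest -0.11344738994962693 0.540724785491119 -0.6131378496362478 t 0.9333 open 0.0019439986284345277
tool shift cm [ 32.98  10.84 -27.49] turn deg [ 0.53 -2.66 -0.22] nose 11.0
t 0.9333 p [281.43 554.29 237.03] rot [-1.58  0.   -0.1 ] F [-0.08  0.55 -0.61] o 0.002 q [ 1.1   0.36  1.64 -0.    1.16  1.2 ]
```

```bash
python3 -m crank '[[0,-1.3,0,2,-0.04,-1.7,-1],[0,-1.3,0,2,-0.04,-1.7,-1],[0,0,0,2,-0.04,-1.7,-1],[0,0,0,2,-0.04,-1.7,-1],[0,0,0,2,-0.04,-1.7,-1],[0,0,0,2,-0.04,-1.7,-1],[0,0,0,2,-0.04,-1.7,-1],[0,0,0,2,-0.04,-1.7,-1],[0,0,0,2,-0.04,-1.7,-1],[0,0,0,2,-0.04,-1.7,-1]]'
python3 -c "
from h import *
go(50,0,130)"
```

```text
clock: 1.77
eef_pos: [470.9, 364.5, 237.6]
tcp_rot: [-1.584, 0.01, -0.059]
contact_force: [0.6, 0.2, 0.4]
opening: -0.003
rest pos -66.66137143802415 111.89374902448577 237.62328052538751 F rest 0.5833420179085846 0.19105016586688697 0.4179460959342297 t 1.7667 open -0.0030132830250607606
tool shift cm [ 11.81  10.8  -11.  ] turn deg [ 0.78 -0.23 -0.55] nose 11.0
```

```bash
python3 -m crank '[[0.4,0,-0.3,1.5,0.5,-1.5,-1],[0.4,0,-0.3,1.5,0.5,-1.5,-1],[0,0,0,1.5,1,-1.5,-1],[0,0,0,1.5,1.5,-1.5,-1],[0,0,0,1.5,1.5,-1.5,-1],[0,0,0,1.5,1.5,-1.5,-1],[0,0,0,1.4,1.5,-1.5,-1],[0,0,0,1.2,1.5,-1.3,-1],[0,0,0,0,1.5,0,-1],[0,0,0,0,1.0,0,-1]]'
python3 -c "
from h import *
go(50,-9,85)"
```

```text
clock: 2.6
eef_pos: [588.9, 228.4, 113.0]
tcp_rot: [-1.569, -0.004, -0.064]
contact_force: [-0.5, 0.2, -0.8]
opening: -0.001
rest pos 58.61442506049573 -17.55213002324743 113.0175775614969 F rest -0.5165924287971545 0.18546813949613822 -0.8235722407296197 t 2.6 open -0.000910443145515817
tool shift cm [-0.88  2.8   0.84] turn deg [-0.08 -0.52  0.22] nose 11.0
```

```bash
python3 -m crank '[[0,-0.5,0,-0.4,0.5,0.4,-1],[0,0,0,-0.4,0.5,0.4,-1],[0,0,0,0,0.5,0,-1],[0,0,0,0,0.3,0,-1],[0,0,0,0,0.2,0,-1],[0,0,0,0,0.1,0,-1],[0,0,0,0,0.05,0,-1],[0,0,0,0,0,0,-1],[0,0,0,0,0,0,-1],[0,0,0,0,0,0,-1]]'
python3 -c "
from h import *
go(50,-9,85)
crop('top',170,150,310,290,4,'d.png');crop('scene',180,130,380,280,4,'e.png')"
```

```text
clock: 3.43
eef_pos: [579.0, 240.2, 89.8]
tcp_rot: [-1.569, -0.003, -0.051]
contact_force: [0.6, 0.3, -0.2]
opening: 0.006
rest pos 48.119269342372235 -6.368437694927979 89.78731508715103 F rest 0.5846724350660192 0.33717915955430117 -0.23346159722274445 t 3.4333 open 0.005760181166553304
tool shift cm [ 0.19  0.48 -0.26] turn deg [-0.08  0.22  0.17] nose 11.0
```

View pics/e.png

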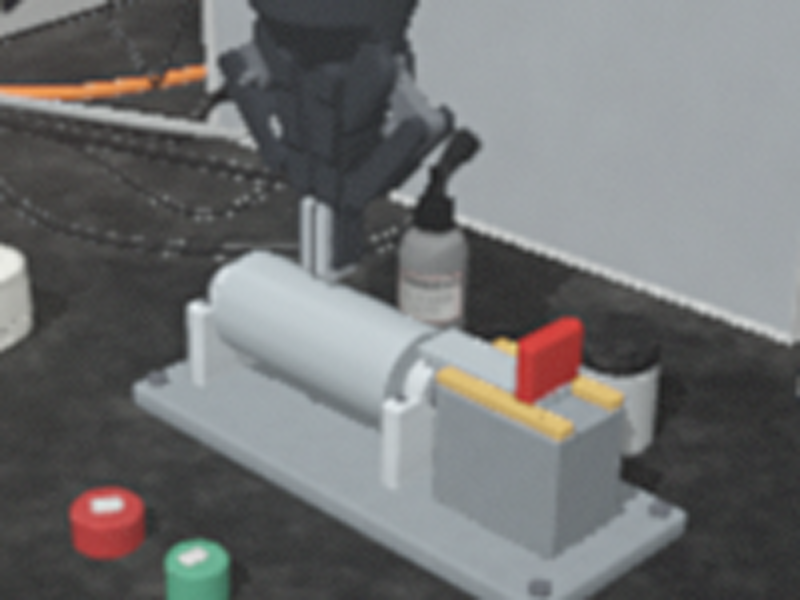

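View pics/d.png

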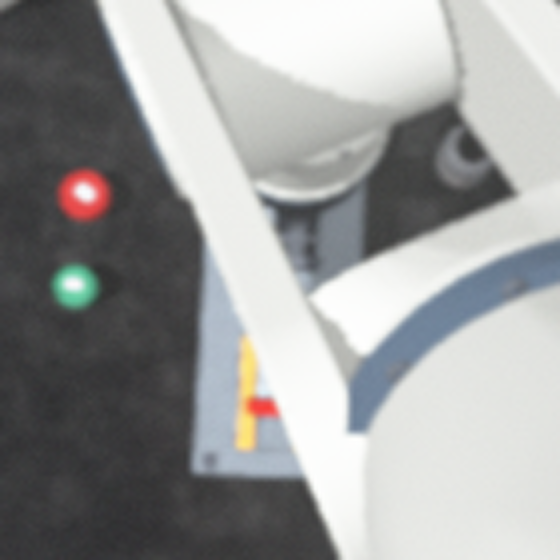

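```bash
python3 -m crank '[[0,0,0,0,0.08,-0.05,-1],[0,0,0,0,0.08,-0.05,-1],[0,0,0,0,0.08,-0.05,-1],[0,0,0,0,0.08,-0.05,-1],[0,0,0,0,0.08,-0.05,-1],[0,0,0,0,0.08,0,-1],[0,0,0,0,0.05,0,-1],[0,0,0,0,0.05,0,-1],[0,0,0,0,0.05,0,-1],[0,0,0,0,0.05,0,-1]]'
python3 -c "
from h import *
go(50,-9,85)"
```

```text
clock: 4.37
eef_pos: [579.3, 237.1, 84.8]
tcp_rot: [-1.569, -0.003, -0.052]
contact_force: [-1.7, -1.7, 5.5]
opening: 0.002
rest pos 48.552306133481736 -9.384120555958907 84.75184676000828 F rest -1.5606820637906507 -1.8103290186706906 5.468647725593383 t 4.3667 open 0.0019519359228319464
tool shift cm [ 0.14 -0.02  0.04] turn deg [-0.1   0.17  0.19] nose 11.0
```

```bash
python3 -m crank '[[0,0,0,0,0.1,0,-1],[0,0,0,0,0.1,0.2,-1],[0,0,0,0,0.1,0.2,-1],[0,0,0,0,0.1,0.2,-1],[0,0,0,0,0.1,0.2,-1],[0,0,0,0,0.1,0.2,-1],[0,0,0,0,0.1,0.2,-1],[0,0,0,0,0.1,0.2,-1],[0,0,0,0,0.1,0.2,-1],[0,0,0,0,0.1,0.2,-1]]'
python3 -c "
from h import *
go(50,-9,85);crop('scene',200,150,340,260,5,'f.png')"
```

```text
clock: 5.2
eef_pos: [580.6, 256.0, 84.7]
tcp_rot: [-1.568, -0.005, -0.053]
contact_force: [-2.5, 0.1, 6.6]
opening: -0.003
rest pos 48.82250563264412 9.564233996593234 84.7272608319585 F rest -2.4590054816356646 0.012257748054215244 6.603921834984613 t 5.2 open -0.00326253490999231
tool shift cm [ 0.11 -0.03 -1.86] turn deg [-0.17  0.13  0.26] nose 11.0
```

View pics/f.png

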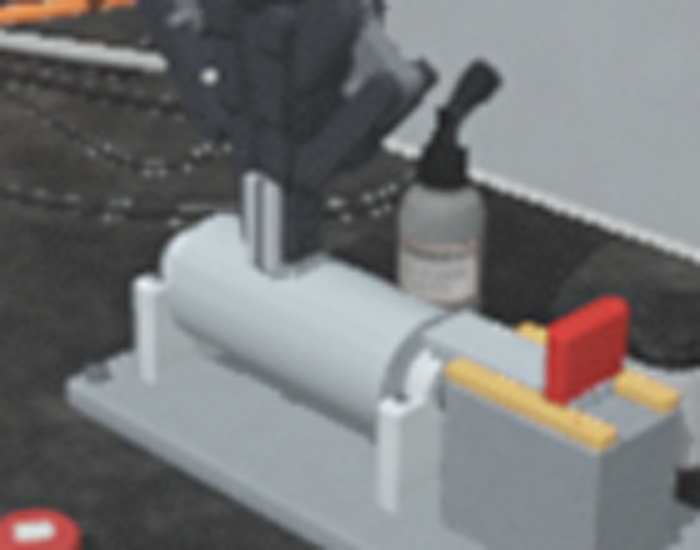

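```bash
python3 -m crank '[[0,0,0,0,-0.5,0,-1],[0,0,0,0,-0.2,-0.6,-1],[0,0,0,0,-0.05,-0.7,-1],[0,0,0,0,-0.05,-0.6,-1],[0,0,0,0,0.2,-0.2,-1],[0,0,0,0,0.15,0,-1],[0,0,0,0,0.1,0,-1],[0,0,0,0,0.08,0,-1],[0,0,0,0,0.08,0,-1],[0,0,0,0,0.08,0,-1]]'
python3 -c "
from h import *
go(50,-9,85)"
```

```text
clock: 6.08
eef_pos: [579.2, 232.2, 85.3]
tcp_rot: [-1.568, -0.004, -0.054]
contact_force: [0.3, -1.0, 0.9]
opening: 0.001
rest pos 48.786858971175704 -14.31026964457581 85.29669578514007 F rest 0.38162277766401814 -0.934380329674429 0.8893287997849899 t 6.0833 open 0.0006480819499363812
tool shift cm [0.12 0.03 0.53] turn deg [-0.17  0.08  0.24] nose 11.0
```

```bash
python3 -m crank '[[0,0,0,0,0,0.3,-1],[0,0,0,0,0.1,0.1,-1],[0,0,0,0,0.1,0.2,-1],[0,0,0,0,0.1,0.2,-1],[0,0,0,0,0.1,0.2,-1],[0,0,0,0,0.1,0.2,-1],[0,0,0,0,0.1,0.2,-1],[0,0,0,0,0.1,0.2,-1],[0,0,0,0,0.1,0.2,-1],[0,0,0,0,0.1,0.2,-1]]'
python3 -c "
from h import *
go(50,-9,85);crop('scene',200,150,340,260,5,'g.png')"
```

```text
clock: 6.92
eef_pos: [580.8, 256.5, 84.7]
tcp_rot: [-1.566, -0.006, -0.052]
contact_force: [-1.7, 0.2, 5.5]
opening: 0.001
rest pos 49.039005536276264 10.029992068245276 84.73643671186309 F rest -1.6818744292961405 0.10722027119262821 5.469440857910962 t 6.9167 open 0.0007535583414992936
tool shift cm [ 0.09 -0.03 -1.9 ] turn deg [-0.26  0.2   0.33] nose 11.0
```

View pics/g.png

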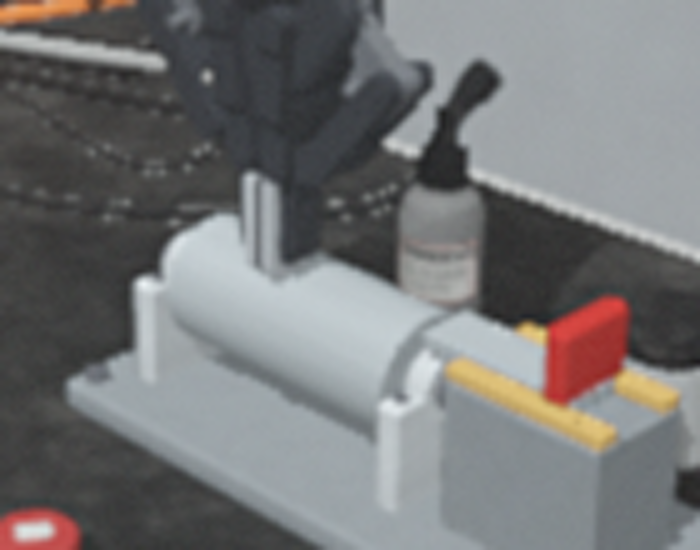

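```bash
python3 -m crank '[[0,0,0,0,-0.5,0,-1],[0,0,0,0,-0.2,-0.6,-1],[0,0,0,0,-0.05,-0.6,-1],[0,0,0,0,0.05,-0.5,-1],[0,0,0,0,0.25,0,-1],[0,0,0,0,0.2,0,-1],[0,0,0,0,0.1,0,-1],[0,0,0,0,0.1,0,-1],[0,0,0,0,0.1,0,-1],[0,0,0,0,0.1,0,-1]]'
python3 -c "
from h import *
go(50,-9,85)"
python3 -m crank '[[0,0,0,0,0.1,0.1,-1],[0,0,0,0,0.1,0.1,-1],[0,0,0,0,0.1,0.2,-1],[0,0,0,0,0.1,0.2,-1],[0,0,0,0,0.1,0.2,-1],[0,0,0,0,0.1,0.2,-1],[0,0,0,0,0.1,0.2,-1],[0,0,0,0,0.1,0.2,-1],[0,0,0,0,0.1,0.2,-1],[0,0,0,0,0.1,0.2,-1]]'
python3 -c "
from h import *
go(50,-9,85);crop('scene',200,150,340,260,5,'i.png')"
```

```text
clock: 7.8
eef_pos: [580.2, 238.8, 84.6]
tcp_rot: [-1.565, -0.006, -0.051]
contact_force: [-5.6, -1.7, 19.7]
opening: 0.001
rest pos 49.431981412443115 -7.654269985218482 84.61177554596054 F rest -5.526882697722176 -2.004868233088783 19.678066788200095 t 7.8 open 0.0012720221752404728
tool shift cm [ 0.06 -0.04 -0.13] turn deg [-0.3   0.22  0.37] nose 11.0
clock: 8.63
eef_pos: [581.5, 260.0, 84.3]
tcp_rot: [-1.563, -0.007, -0.051]
contact_force: [-1.7, 0.0, 4.9]
opening: -0.001
rest pos 49.57681106417314 13.605320303491034 84.28501019402094 F rest -1.7000278394397486 -0.05562495805405634 4.877907497861857 t 8.6333 open -0.0013544621245627038
tool shift cm [ 0.03 -0.09 -2.26] turn deg [-0.45  0.23  0.43] nose 11.0
```

View pics/i.png

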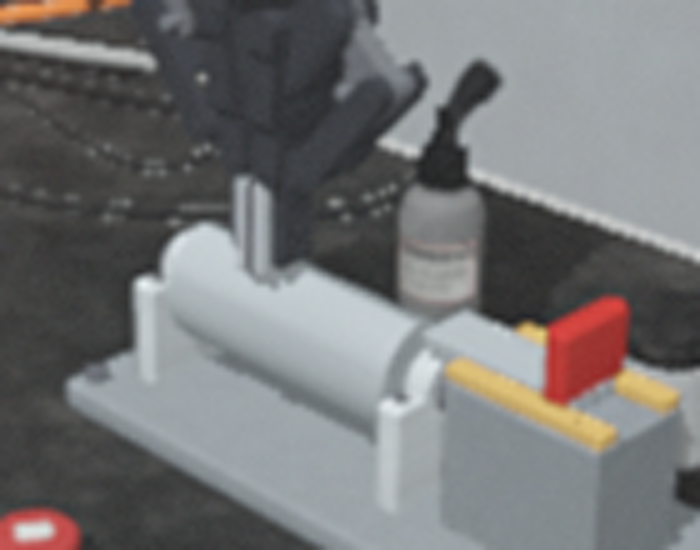

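```bash
python3 -m crank '[[0,0,0,0,-0.5,0,-1],[0,0,0,0,-0.2,-0.6,-1],[0,0,0,0,-0.05,-0.6,-1],[0,0,0,0,0.05,-0.5,-1],[0,0,0,0,0.25,-0.2,-1],[0,0,0,0,0.15,0,-1],[0,0,0,0,0.1,0,-1],[0,0,0,0,0.1,0,-1],[0,0,0,0,0.1,0,-1],[0,0,0,0,0.05,0,-1]]'
python3 -c "
from h import *
go(50,-9,85);crop('scene',200,150,340,260,5,'j.png')"
```

```text
clock: 9.52
eef_pos: [580.2, 238.8, 82.4]
tcp_rot: [-1.563, -0.007, -0.051]
contact_force: [0.5, 0.5, -0.4]
opening: -0.002
rest pos 49.39064589318194 -7.678528000870112 82.42599493047325 F rest 0.45635894978596186 0.5445870747998488 -0.38948510934376795 t 9.5167 open -0.0016599032031039524
tool shift cm [ 0.06 -0.26 -0.13] turn deg [-0.43  0.22  0.38] nose 11.0
```

View pics/j.png

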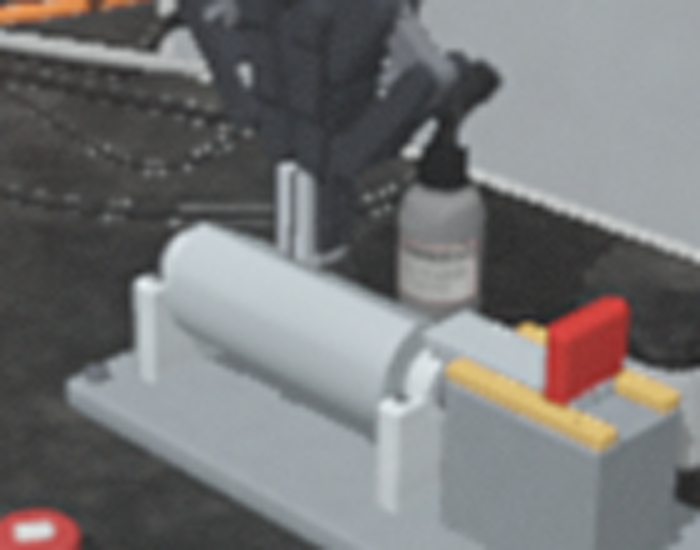

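```bash
python3 -m crank '[[0,0,0,0,0.05,0,-1],[0,0,0,0,0.05,0,-1],[0,0,0,0,0.05,0,-1],[0,0,0,0,0.05,0.1,-1],[0,0,0,0,0.07,0.1,-1],[0,0,0,0,0.1,0.1,-1],[0,0,0,0,0.1,0.1,-1],[0,0,0,0,0.1,0.1,-1],[0,0,0,0,0.1,0.1,-1],[0,0,0,0,0.1,0.1,-1]]'
python3 -c "
from h import *
go(50,0,78.5)"
```

```text
clock: 10.4
eef_pos: [580.8, 248.1, 79.3]
tcp_rot: [-1.561, -0.008, -0.05]
contact_force: [-2.0, 1.3, 4.3]
opening: 0.001
rest pos 49.469618366240404 1.6731198821547362 79.31959316124518 F rest -2.0523178518713685 1.207255728304379 4.320362252522685 t 10.4 open 0.0009052277194604062
tool shift cm [ 0.05  0.08 -0.17] turn deg [-0.55  0.26  0.44] nose 11.0
```

```bash
python3 -m crank '[[-0.3,0,0.2,0,0.1,-0.05,-1],[-0.3,0,0.2,0,0.1,-0.05,-1],[0,0,0,0,0.12,0,-1],[0,0,0,0,0.12,0,-1],[0,0,0,0,0.12,0,-1],[0,0,0,0,0.12,0,-1],[0,0,0,0,0.12,0,-1],[0,0,0,0,0.12,0,-1],[0,0,0,0,0.12,0,-1],[0,0,0,0,0.12,0,-1]]'
python3 -c "
from h import *
go(50,0,78.5)"
```

```text
clock: 11.23
eef_pos: [581.1, 250.3, 78.4]
tcp_rot: [-1.569, -0.002, -0.05]
contact_force: [-5.0, -3.0, 15.0]
opening: 0.004
rest pos 49.61459902164308 3.8902413192501264 78.44789052134144 F rest -4.828097830069214 -3.2742333533425905 14.98241457924289 t 11.2333 open 0.004155191920878425
tool shift cm [ 0.04 -0.01 -0.39] turn deg [-0.08  0.3   0.09] nose 11.0
```

```bash
python3 -m crank '[[0,0,0,0,-0.5,0,-1],[0,0,0,0,-1,0,-1],[0,0,0,0,-2,0,-1],[0,0,0,-1,-2,-0.2,-1],[0,0,0,-3,0,-0.1,-1],[0,0,0,-3,0,0,-1],[0,0,0,-3,0,0,-1],[0,0,0,-3,0,0,-1],[0,0,0,-3,0,0,-1],[0,0,0,-2,0,0,-1]]'
python3 -c "
from h import *
go(-135,0,91);crop('scene',200,150,340,260,5,'k.png')"
```

```text
clock: 12.07
eef_pos: [401.0, 256.6, 138.6]
tcp_rot: [-1.566, -0.01, -0.053]
contact_force: [-0.2, 0.7, -0.7]
opening: -0.005
rest pos -130.48716806159382 0.2776494046983279 138.63136931780565 F rest -0.20404107247334852 0.6748251554788313 -0.6664522482633785 t 12.0667 open -0.004949775396033233
tool shift cm [-0.5   4.76 -0.05] turn deg [-0.27  0.1   0.58] nose 11.0
```

View pics/k.png

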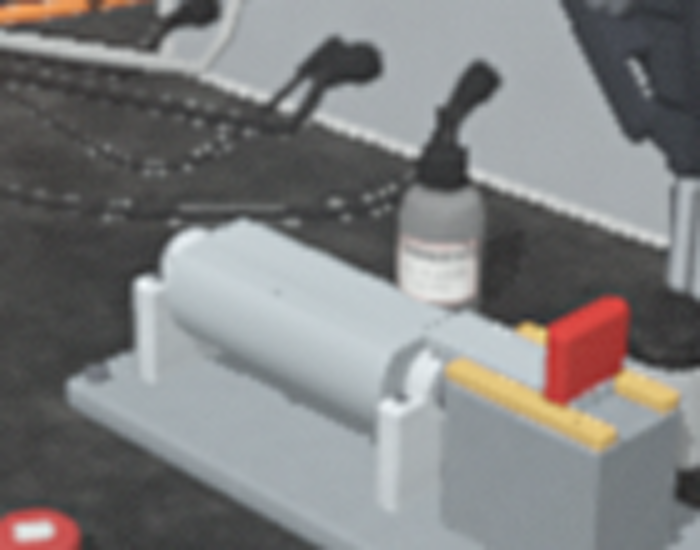

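```bash
python3 -m crank '[[-0.2,0,0.4,-0.3,1,0,-1],[0,0,0,-0.2,1,0,-1],[0,0,0,0,1,0,-1],[0,0,0,0,0.8,0,-1],[0,0,0,0,0.5,0,-1],[0,0,0,0,0.1,0,-1],[0,0,0,0,-0.03,0,-1],[0,0,0,0,-0.03,0,-1],[0,0,0,0,-0.03,0,-1],[0,0,0,0,-0.03,0,-1]]'
python3 -c "
from h import *
go(-110,0,92);crop('scene',240,130,400,260,5,'l.png')"
```

```text
clock: 12.95
eef_pos: [395.3, 256.8, 90.7]
tcp_rot: [-1.571, -0.001, -0.053]
contact_force: [0.1, 0.3, 0.1]
opening: -0.001
rest pos -136.1877025561817 0.17472855783065305 90.66279959150687 F rest 0.06377608310266844 0.26042834757773453 0.08366555122108485 t 12.95 open -0.0013236047036400223
tool shift cm [ 2.62 -0.13 -0.02] turn deg [0.01 0.09 0.05] nose 11.0
```

View pics/l.png

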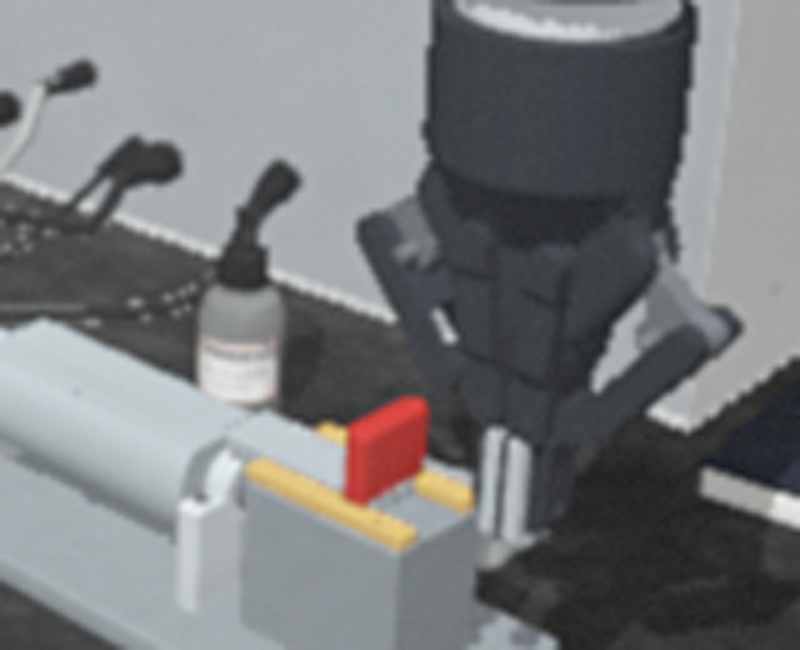

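```bash
python3 -m crank '[[0,0,0,0.4,-0.1,0,-1],[0,0,0,0.4,-0.1,0,-1],[0,0,0,0.4,-0.06,0,-1],[0,0,0,0.3,-0.04,0,-1],[0,0,0,0.3,-0.04,0,-1],[0,0,0,0.3,-0.04,0,-1],[0,0,0,0.3,-0.04,0,-1],[0,0,0,0.2,-0.04,0,-1],[0,0,0,0.2,-0.04,0,-1],[0,0,0,0.2,-0.04,0,-1]]'
python3 -c "
from h import *
go(-60,0,92);crop('scene',240,130,400,260,5,'m.png')"
```

```text
clock: 13.83
eef_pos: [429.5, 255.6, 98.2]
tcp_rot: [-1.569, -0.004, -0.053]
contact_force: [0.3, -0.1, 0.8]
opening: 0.003
rest pos -102.01709879055346 0.7863028859780254 98.16935545912403 F rest 0.2717955175630016 -0.12277973699339517 0.7927355524808994 t 13.8333 open 0.0026828367810208084
tool shift cm [ 4.2   0.63 -0.09] turn deg [-0.09  0.09  0.2 ] nose 11.0
```

View pics/m.png

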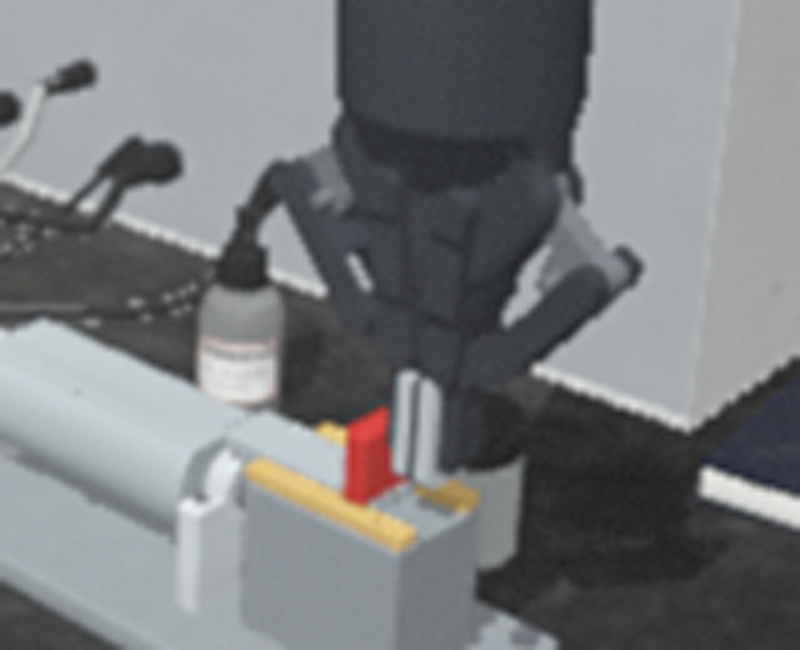

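```bash
python3 -m crank '[[0,0,0,-0.05,0.3,0,-1],[0,0,0,0,0.2,-0.05,-1],[0,0,0,0.2,0,0,-1],[0,0,0,0.3,0,0,-1],[0,0,0,0.3,0,0,-1],[0,0,0,0.3,0,0,-1],[0,0,0,0.3,0,0,-1],[0,0,0,0.3,0,0,-1],[0,0,0,0.3,0,0,-1],[0,0,0,0.3,0,0,-1]]'
python3 -c "
from h import *
go(-60,0,92);crop('scene',240,130,400,260,5,'n.png')"
```

```text
clock: 14.72
eef_pos: [452.5, 253.4, 92.3]
tcp_rot: [-1.57, -0.001, -0.053]
contact_force: [-2.0, 0.3, 0.4]
opening: 0.002
rest pos -78.89263685768773 -0.11795111307592834 92.28517084937144 F rest -2.0509072734393694 0.2303419892904655 0.44740157397316327 t 14.7167 open 0.0015909928156109348
tool shift cm [1.89 0.03 0.01] turn deg [-0.02  0.1   0.03] nose 11.0
```

View pics/n.png

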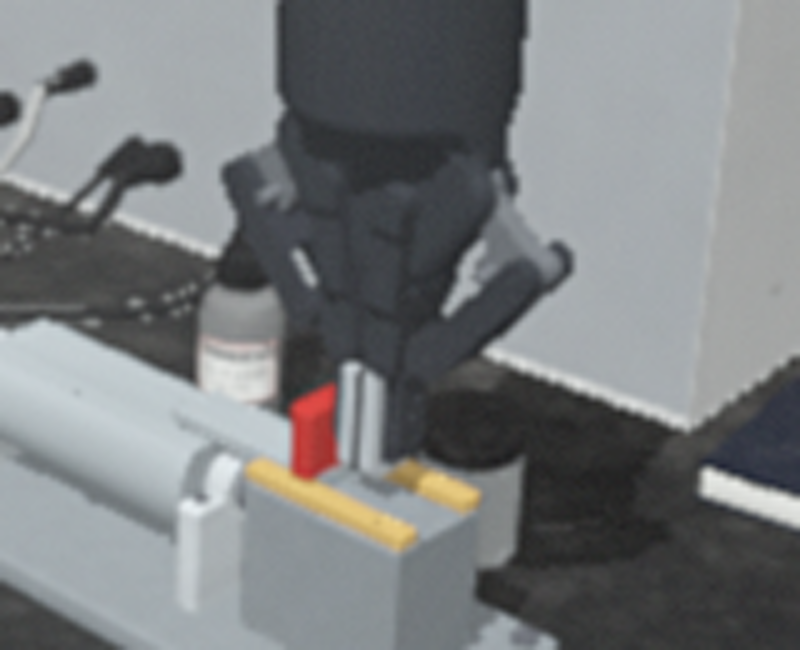

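Tongue is sliding over the flat (tab moved well along, only 2 N). Continuing to the stop.

```bash
python3 -m crank '[[0,0,0,0.3,0,0,-1],[0,0,0,0.3,0,0,-1],[0,0,0,0.3,0,0,-1],[0,0,0,0.2,0,0,-1],[0,0,0,0.2,0,0,-1],[0,0,0,0.2,0,0,-1],[0,0,0,0.2,0,0,-1],[0,0,0,0.15,0,0,-1],[0,0,0,0.15,0,0,-1],[0,0,0,0.15,0,0,-1]]'
python3 -c "
from h import *
go(-60,0,92);crop('scene',240,130,400,260,5,'o.png')"
```

```text
clock: 15.6
eef_pos: [466.2, 252.1, 91.7]
tcp_rot: [-1.573, 0.02, -0.057]
contact_force: [-9.3, 2.5, 7.8]
opening: -0.0
rest pos -65.13888327884844 -0.6809764607662517 91.73121661953279 F rest -9.400244167833522 2.034364184426019 7.80130636992231 t 15.6 open -0.0004680767400247438
tool shift cm [ 0.51 -0.04  0.07] turn deg [ 0.15 -0.09 -1.13] nose 11.0
```

View pics/o.png

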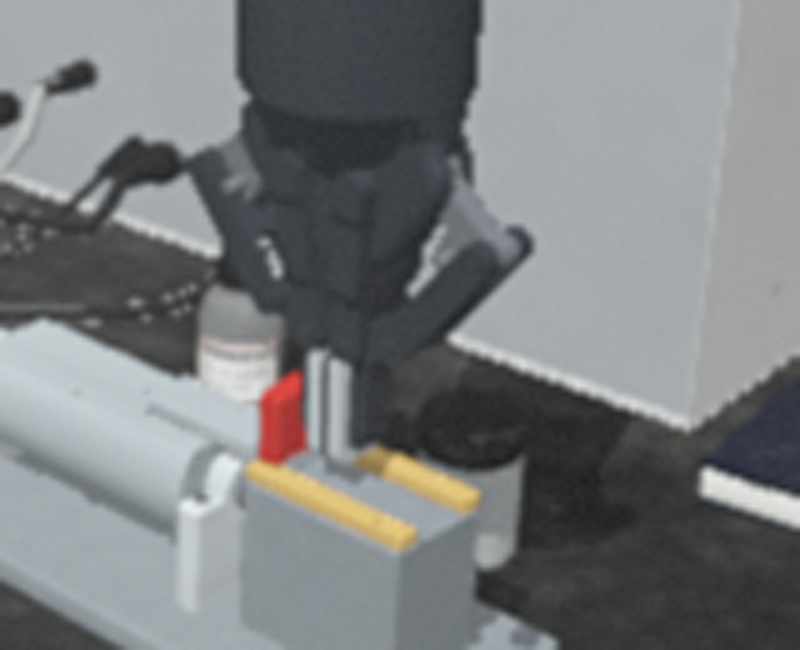

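```bash
python3 -m crank '[[0,0,-0.3,0.15,-0.02,0,-1],[0,0,-0.3,0.2,-0.02,0,-1],[0,0,-0.2,0.2,-0.02,0,-1],[0,0,0,0.25,-0.02,0,-1],[0,0,0,0.25,-0.02,0,-1],[0,0,0,0.25,-0.02,0,-1],[0,0,0,0.25,-0.02,0,-1],[0,0,0,0.25,-0.02,0,-1],[0,0,0,0.25,-0.02,0,-1],[0,0,0,0.25,-0.02,0,-1]]'
python3 -c "
from h import *
go(-60,0,92)"
```

```text
clock: 16.48
eef_pos: [466.1, 252.0, 92.1]
tcp_rot: [-1.579, 0.052, -0.062]
contact_force: [-12.3, 4.3, 10.2]
opening: -0.0
rest pos -65.29395491852812 -0.7392726923584076 92.10987407677831 F rest -12.52596274659623 3.6489294576749356 10.15812884415095 t 16.4833 open -0.0003120481695400068
tool shift cm [ 0.53 -0.02  0.08] turn deg [ 0.48 -0.39 -2.99] nose 11.0
```

```bash
python3 -m crank '[[0,0,0,-0.5,0,0,-1],[0,0,0,-1,-0.2,0,-1],[0,0,-1,-1,-0.5,0,-1],[0,0,-1,-1,-1,0,-1],[0,0,0,-2,-2,0,-1],[0,0,0,-2,-2,1,-1],[0,0,0,-2,-3,2,-1],[0,0,0,0,-3,3,-1],[0,0,0,0,-1,4,-1],[0,0,0,0,0,4,-1]]'
python3 -c "
from h import *
go(-60,0,92);crop('scene',180,150,380,300,4,'p.png')
im=cams.grab_frame('top');crop('top',170,150,310,290,4,'q.png',im)"
```

```text
clock: 17.32
eef_pos: [374.7, 395.7, 225.7]
tcp_rot: [-1.581, 0.014, -0.068]
contact_force: [0.9, 0.2, -0.0]
opening: 0.005
rest pos -164.46593616316588 137.70164795659016 225.68628606140743 F rest 0.866789849107499 0.21213410151251316 -0.008559250786161807 t 17.3167 open 0.004614043516743675
tool shift cm [ 10.81  13.36 -13.49] turn deg [ 0.6  -0.73 -0.81] nose 11.0
```

View pics/p.png

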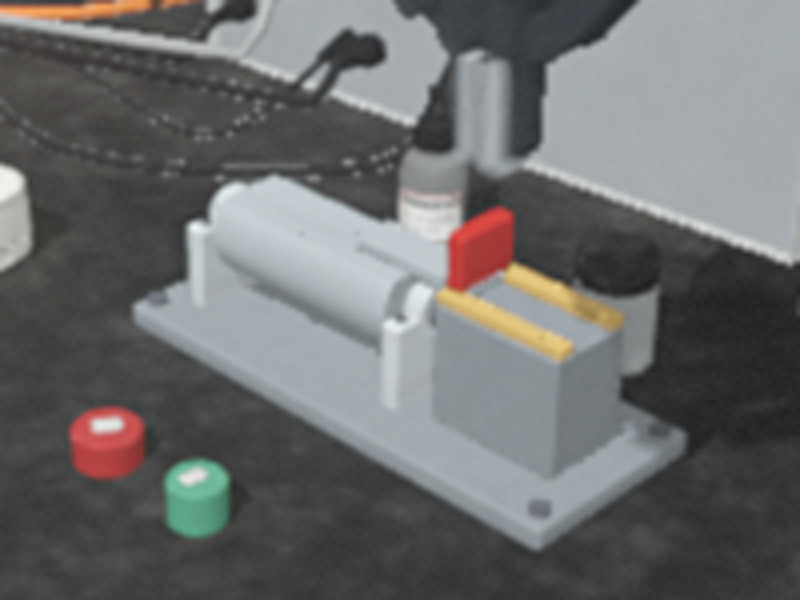

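View pics/q.png

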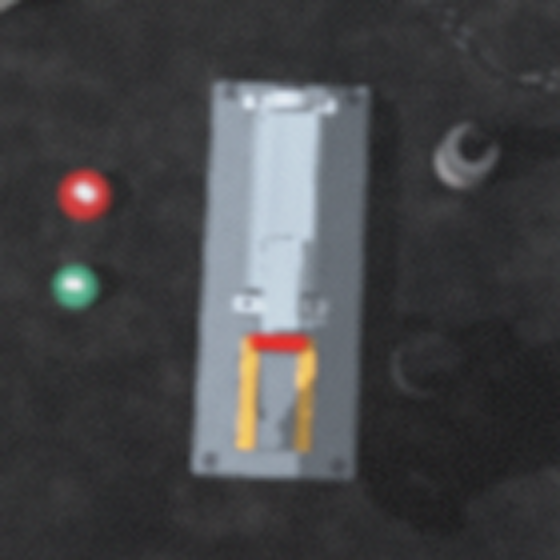

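```bash
python3 - <<'E'
from h import *
a=cv2.imread("pics/top0.png");b=cams.grab_frame("top")
def m(im,f,reg,z):
    B,G,R=[im[:,:,i].astype(int) for i in range(3)];k=f(R,G,B);x0,y0,x1,y1=reg
    mm=cv2.moments(k[y0:y1,x0:x1].astype(np.uint8));p=ray("top",mm["m10"]/mm["m00"]+x0,mm["m01"]/mm["m00"]+y0,z)-C0;return np.array([p@UX,p@UY])
red=lambda R,G,B:(R>150)&(G<90)&(B<90);gr=lambda R,G,B:G>R+40
for n,f,reg,z in [("tab",red,(225,220,255,262),95),("mred",red,(180,188,202,208),16),("mgreen",gr,(178,210,202,234),20)]:
    print(n,m(a,f,reg,z),m(b,f,reg,z))
p=ray("top",170+285/4-.4,150+238/4-.4,72.5)-C0;print("tongue tip x",p@UX, p@UY)
d=cv2.absdiff(a,b).max(2)
print("dropper diff",d[175:205,275:300].max(),"can diff",d[228:255,265:290].max())
crop("top",170,150,310,290,4,"diff.png",cv2.cvtColor(d,cv2.COLOR_GRAY2BGR))
E
```

```text
tab [-82.83  -0.08] [-47.32  -0.73]
mred [ 43.97 128.86] [ 45.12 128.93]
mgreen [-13.05 129.49] [-13.19 129.45]
tongue tip x 16.162754807119455 -0.5361998909910017
dropper diff 26 can diff 53
```

View pics/diff.png

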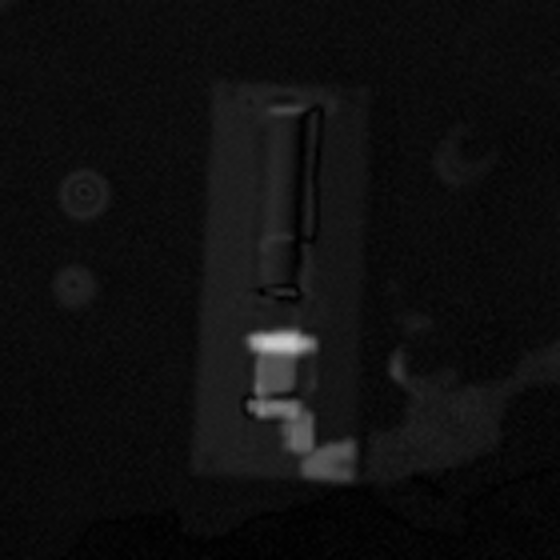

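```bash
python3 -c "
from rig import order
print(order.sign_off())"
```

```text
the job is handed in; nothing more can be done
None
```

The job is handed in at about 17.5 s of the 58 s allowed. The bar's flat is up and the locking slide is pushed home over it.

**Turning the bar:** I rolled it with shut fingertips in three strokes toward +y and felt the flat arrive when the tip dropped below round height. Pressing flat at about 15 N then squared it up. The TCP height was 78.45 mm, against 78.5 mm expected with the flat up.

**Pushing the slide:** It went over the flat at about 2 N and stopped hard. Pushing a little more gave about 12.5 N along the travel with no further movement.

**Last checks:**
- **Slide travel:** the tab moved about 35.5 mm in the top view, from an unknown start of 0–4 mm.
- **Tongue tip:** it was at about x = 16 mm of the rest, against 15 mm expected at home. This and the tab travel are camera measurements, good to about 2 mm, so the 3 mm home tolerance rests mainly on the hard stop.
- **Bystanders:** the mounts read within about 1 mm of where they began. I only compared pictures of the dropper and the can. They show no displacement, just a brightness change at the can's rim that I took for the arm's shadow.
- **Arm:** it was clear of everything with no contact force. The highest contact force I saw was about 20 N, but I only read it at the end of each move.

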